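# Turn a storage-jar lid over in the lid turner and close the jar

## Robot

A 7-joint arm with a two-finger parallel gripper is mounted at the origin on a cart in front of the work surface, level with it; the furniture and walls round the work are solid. World frame = base frame: x ahead of the robot, y to its left, z up, the work surface at z = 0. Lengths are in m, angles in rad, forces in N, time in s.
With the tool pointing down it reaches from about 0.425 to 0.875 m from the base axis. Payload 4.7 kg.
Tool frame: the origin (TCP) lies at the very end of the fingers, on their centre line; the grasp point (between the pads) lies 19 mm behind it; z points along the fingers, y is the line along which they close (so a half turn about z gives the same grasp; the last joint's range is limited). The gripper opens to 87 mm and grips with 3 to 60 N. Pads are 19 mm wide; open, the fingers measure 117 mm over their backs; the gripper's body (75 mm by 190 mm) begins 51 mm behind the grasp point.
Start: joints at [1.297, 0.321, -0.07, 1.45, 0.023, 1.371, -0.057], TCP at [0.184, -0.623, 0.223] pointing down, gripper open.
Joint ranges: [-2.86, 2.86], [-0.3, 2.09], [-1.38, 1.24], [0.06, 2.45], [-1.56, 4.7], [0.09, 2.05], [-2.69, 2.69]. Speed limits (rad/s): [2.57, 2.57, 3.14, 3.14, 3.14, 3.14, 3.14].

## Interface

Orientations are given as a rotation vector (axis times angle).
In Python, from bench import ctrl gives the robot as it stands.
- The arm moves only by the tool jog_arm, never from a script. Its argument "commands" is a list of rows, each a list of 7 numbers: the opening, from 0 (shut) to 1 (fully open), then the shift along the world's x, y, z scaled (see below), then the turn, a rotation vector about the world's x, y, z scaled (see below). A call has exactly 5 rows; each row is the pose to reach, as a shift and turn from the pose commanded when the call began; what a row does not reach only later rows make up. The controller multiplies each number of a shift by 0.5 m and each number of a turn by 30 degrees. A row lasts 1/12 s, in which the tool goes at most 41.7 mm and 7.16 degrees, less where a joint would pass 70% of its speed; a pose out of reach is approached as far as the arm can. A call with a number of a shift or a turn outside -1 to 1 is refused whole. A call with a gripper value outside its range is refused whole. The fingers move at their own pace and stop on an object; "grip_force" is the grip in N (left out, the last holds). Time passes only in rows, so rows that repeat a pose let the fingers close, or fill a call up. It gives the time, the measured TCP pose, the force, the opening and the grip force at its end, in the units of the state.
- ctrl.get_state(): the state, without advancing time (a new reading comes with each control period).
- ctrl.get_image(name): name is "scene" or "top" or "wrist"; returns a dict with "frame" (420x560x3 uint8, red, green, blue), "vfov" (degrees; the focal length in pixels is half the picture's height over the tangent of half this angle, whatever the lens; pixels are square), "cx", "cy" (the principal point, pixels), "distortion" ([k1, k2, p1, p2, k3] as OpenCV has them; the pictures are not rectified), "camera_from_world" (4x4, takes a point from world to camera coordinates); the wrist camera has in their place "mount" (4x4, takes a point from camera to tool coordinates, whose origin is the TCP and whose axes are the flange's). Camera axes: x right, y down, z forward; pixel columns grow to the right and rows downward; lengths in m; the calibration is good to about 2 mm. A picture is of the moment at which its call begins: read the wrist's pose just before it. There is no depth.
- ctrl.close_job(): hands the job in; it is judged then, once.
The state is a dict: "time": time; "joint_positions": joint angles; "qd": joint speeds; "joint_torque": joint torques, N m; "position": TCP position; "tool_rot": TCP orientation; "ft_force": force on the tool from outside, world axes, zero at the start; "torque": the same for the moment, N m; "grip_width": opening from 0.0 (shut) to 1.0 (fully open); "grip_force": force on a finger pad.
Only numpy, scipy, OpenCV 4.12 (cv2) and the standard library are available. Lean on these libraries where they do the work, as an engineer would, in place of code of your own. Each camera call takes 0.05 s, during which the arm holds its last target. There are 200 camera calls.

## Task

The bamboo lid stands on edge in the draining stand. Drop it through the twisted wire lid turner, its orange seal facing the tray side as it goes in, so that it slides out flat in the tray with the seal underneath; then pick it up from the tray and set it squarely on the rim of the blue jar, seal down. Leave the jar standing where it is and do not disturb the things around.

Things in the scene. Friction and masses are not known exactly. Their poses are not given: they have to be found in the camera images.
- lid: flat bamboo disc, 50 mm across, 9 mm thick, about 40 g, orange seal ring on one face only. Origin at its centre; z axis = disc axis, pointing away from the seal. At the start it stands on edge in the stand's groove, centre 33 mm above the worktop, the upper 36 mm free, leaning a few degrees at most, seal facing roughly to the robot's right (world -y).
- stand: dark wooden draining stand, fixed for the episode, 70 x 78 mm and 22 mm tall, with one groove along its own y axis, 12 mm wide, floor 8 mm above the worktop. Origin under its centre, z up. It stands either behind the tray or to its right. Above the back of the worktop a wall cabinet hangs: from 0.77 m up, beyond x = 0.63 m, left of y = 0.04 m.
- turner: fixed lid turner: upright twisted cage of chromed wires, 290 mm tall, over a slide and a low steel tray. Origin on the worktop between cage and tray; -x points from cage to tray (roughly to the robot's right, world -y), y along the slot at the mouth. A lid let go on edge in the mouth is turned half round by the twist and lies down in the tray within 1.5 s; the face that looked to the tray ends underneath.
- turner_mouth (a point): centre of the mouth on top of the cage, 290 mm above the worktop; axes as the turner's. The slot is 24 mm wide (x) and 54 mm long (y), flared by 9 mm a side at the rim; the cage is 72 mm across outside. A lid on edge with its centre 5 mm above this point has its lower 20 mm in the mouth.
- turner_throat (a point): point on the cage's axis in the middle of the twist, 200 mm above the worktop
- turner_tray (a point): centre of the tray's floor, 6 mm above the worktop, 141 mm from the cage's axis; axes as the turner's. Tray 150 mm wide inside (y), rim 20 mm above the worktop; end stop 60 to 65 mm away on the -x side, a very shallow V, where the lid usually rests, 25 to 40 mm from this point to -x, within 40 mm sideways. The slide's wires end 37 mm away on the +x side.
- jar: small blue ceramic storage jar, open, loose, about 250 g, 52 mm across and 62 mm tall, rim 46 mm across. Origin under its centre, z up. It stands in the other of the two places where the stand may be.
- jar_rim (a point): centre of the jar's rim, 62 mm above the worktop
- mug: pinkish white mug standing at the back, 88x116x90 mm, bystander; origin under its centre, z up
- honey: honey jar with a white cap standing at the back, 58x62x99 mm, bystander; origin under its centre, z up
- spice: spice jar with a dark cap standing at the back, 44 mm across, 105 mm tall, bystander; origin under its centre, z up
- salt: glass salt shaker with a grey cap standing at the back, 44 mm across, 90 mm tall, bystander; origin under its centre, z up
- timer: wind-up kitchen timer, pink over white, 67 mm across, 56 mm tall, at the left near the front edge, bystander; origin under its centre, z up
- tin: small food tin, 75 mm across, 58 mm tall, at the right near the front edge, bystander; origin under its centre, z up

How it is judged:
On the way, in this order (a step that is already met when the one before it is completed fails the run):
1. the lid falls freely through the twist of the turner (z of lid in the frame of turner between 0.15 and 0.25 m and horizontal distance between lid and turner_throat below 0.02 m and contact force between the fingers and lid below 0.05 N).
2. the lid lies flat in the tray, seal down, not held (x of lid in the frame of turner_tray between -0.07 and 0.05 m and y of lid in the frame of turner_tray between -0.07 and 0.07 m and height (world z) of lid below 0.025 m and angle between lid's own z axis and vertical below 0.25 rad and linear speed of lid below 0.03 m/s and contact force between the fingers and lid below 0.05 N), for 0.1 s.
3. the lid sits on the jar, seal down (horizontal distance between lid and jar_rim below 0.01 m and z of lid in the frame of jar_rim between 0.0015 and 0.0085 m and angle between lid's own z axis and vertical below 0.12 rad and angle between jar's own z axis and vertical below 0.1 rad and distance of jar from where it was at the start of the episode below 0.04 m and linear speed of lid below 0.02 m/s and contact force between the fingers and lid below 0.05 N), for 0.2 s.
At the end, for the whole second after the job is handed in: The lid, turned in the turner, rests flat on the jar's rim, seal down: centre within 10 mm of the rim's centre, underside on the rim within 3 mm, tilt under 7 degrees, at rest; the jar upright within 40 mm of where it stood; other things within 40 mm and upright (horizontal distance between lid and jar_rim below 0.01 m and z of lid in the frame of jar_rim between 0.0015 and 0.0085 m and angle between lid's own z axis and vertical below 0.12 rad and angle between jar's own z axis and vertical below 0.1 rad and distance of jar from where it was at the start of the episode below 0.04 m and linear speed of lid below 0.02 m/s); the robot touches nothing.
It fails at once if one of the things around (mug, honey jar, spice jar, salt shaker, timer, tin) knocked over or pushed more than 40 mm away (distance of any of mug, honey, spice, salt, timer, tin from where it was at the start of the episode above 0.04 m or angle between any of mug, honey, spice, salt, timer, tin's own z axis and vertical above 0.4 rad).
It fails at once if the jar tipped over (angle between jar's own z axis and vertical above 0.5 rad).
It also fails if it takes over 61 s, if anything falls off the work surface, if the arm or the gripper's body presses on something with over 40 N, if the wrist force passes 120 N, or if a joint passes its speed limit or range.

## Working session

There is one attempt and no reset: what is moved stays moved. The work goes in short steps, Python scripts to look and compute and a tool call to move; the robot and the scene stay as the last step left them, time stands still between calls to the robot, and variables do not carry over. Pictures are saved under pics/ and viewed, at most 10 in all, crops included, and the job is handed in when it is done.

Besides the shell and the picture viewer there is one more tool, called after "Emit:" by a JSON object that holds its "api" and its "payload", one argument or row to a line. jog_arm: Moves the arm, as the interface text tells. Shifts and turns lie within -1 to 1; 1 stands for 0.5 m of shift or 30 degrees of turn. Its arguments: {"type":"object","properties":{"commands":{"type":"array","items":{"type":"array","items":{"type":"number","minimum":-1,"maximum":1}}},"grip_force":{"type":"number"}},"required":["commands"]}

```bash
ls; mkdir -p pics; python3 - <<'E'
from bench import ctrl
import cv2,numpy as np,pickle
s=ctrl.get_state();print(s)
d={}
for n in("scene","top"):
    im=ctrl.get_image(n);d[n]=im
    cv2.imwrite(f"pics/{n}0.png",cv2.cvtColor(im["frame"],cv2.COLOR_RGB2BGR))
    print({k:v for k,v in im.items() if k!="frame"})
pickle.dump(d,open("cams.pkl","wb"))
E
```

```text
pics
{'time': 0.0, 'joint_positions': array([ 1.29708925,  0.32185468, -0.0700718 ,  1.45167601,  0.02262793,
        1.37078732, -0.05691004]), 'qd': array([-0.00080927,  0.00080094,  0.00096201, -0.00034042, -0.00156376,
       -0.00098967, -0.00029854]), 'joint_torque': array([-2.54729284e-04, -4.91292894e+01, -4.03714003e-01, -3.12526739e+01,
       -6.37530070e-02,  4.39265231e-02,  1.81574464e-04]), 'position': array([ 0.18428065, -0.62275475,  0.22144034]), 'tool_rot': array([-3.10724091e+00, -4.50277242e-01,  6.35896882e-04]), 'ft_force': array([-0.46201285,  0.73150366,  0.92837438]), 'torque': array([-0.00112315, -0.0158958 , -0.01306487]), 'grip_force': 0.0, 'grip_width': 1.0004638268259634}
{'vfov': 48.41816444111919, 'cx': 274.3672830987433, 'cy': 211.81333817239863, 'distortion': array([-0.0953316,  0.       ,  0.       ,  0.       ,  0.       ]), 'camera_from_world': array([[-6.93091088e-01, -7.20849408e-01, -9.34979041e-04,
         3.76908055e-01],
       [-4.39020547e-01,  4.23142875e-01, -7.92597670e-01,
         4.14051710e-01],
       [ 5.71739191e-01, -5.48931907e-01, -6.09744257e-01,
         1.21695235e+00],
       [ 0.00000000e+00,  0.00000000e+00,  0.00000000e+00,
         1.00000000e+00]])}
{'vfov': 53.95004000418368, 'cx': 280.03394592646885, 'cy': 202.06352079597556, 'distortion': array([-0.0360448,  0.       ,  0.       ,  0.       ,  0.       ]), 'camera_from_world': array([[-0.0285841 , -0.99931448, -0.02352694,  0.03347445],
       [-0.99362626,  0.03097314, -0.10838601,  0.60691356],
       [ 0.10904041,  0.02027887, -0.99383045,  1.62268255],
       [ 0.        ,  0.        ,  0.        ,  1.        ]])}
```

View pics/scene0.png

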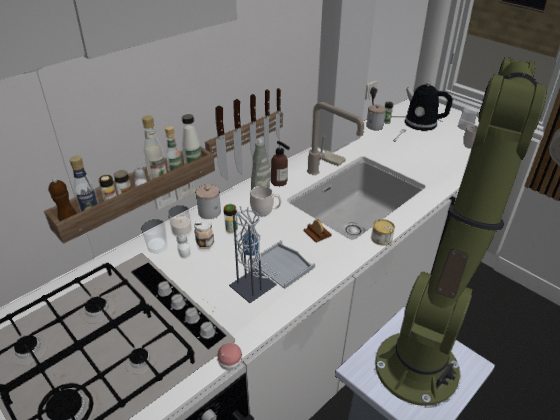

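View pics/top0.png

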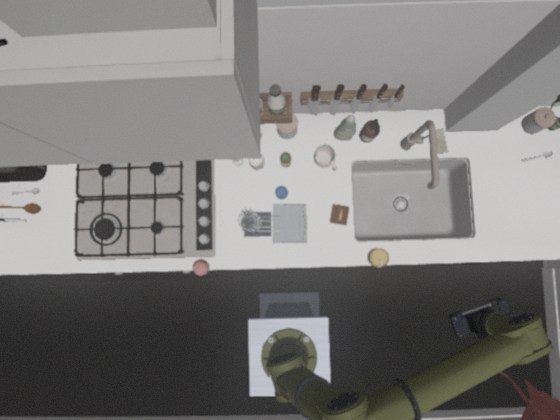

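```bash
cat > h.py <<'E'
import cv2,numpy as np,pickle
from scipy.spatial.transform import Rotation as R
def K(im):
    h=im["frame"].shape[0];f=h/2/np.tan(np.radians(im["vfov"])/2)
    return np.array([[f,0,im["cx"]],[0,f,im["cy"]],[0,0,1]])
def T_of(im,st=None):
    """camera_from_world"""
    if "camera_from_world" in im: return np.array(im["camera_from_world"])
    W=np.eye(4);W[:3,:3]=R.from_rotvec(st["tool_rot"]).as_matrix();W[:3,3]=st["position"]
    return np.linalg.inv(W@np.array(im["mount"]))
def proj(im,P,st=None):
    T=T_of(im,st);return cv2.projectPoints(np.atleast_2d(np.array(P,float)),cv2.Rodrigues(T[:3,:3])[0],T[:3,3],K(im),np.array(im["distortion"]))[0][:,0]
def back(im,uv,z,st=None):
    """pixels -> world at plane height z"""
    T=T_of(im,st);n=cv2.undistortPoints(np.array(uv,float).reshape(-1,1,2),K(im),np.array(im["distortion"]))[:,0]
    d=np.c_[n,np.ones(len(n))]@T[:3,:3];c=-T[:3,:3].T@T[:3,3]
    return c+d*((np.broadcast_to(z,len(n))-c[2])/d[:,2])[:,None]
def crop(im,x0,y0,x1,y1,s,name):
    f=cv2.cvtColor(im["frame"],cv2.COLOR_RGB2BGR)[y0:y1,x0:x1]
    cv2.imwrite(name,cv2.resize(f,None,fx=s,fy=s,interpolation=cv2.INTER_CUBIC))
E
python3 - <<'E'
from h import *
d=pickle.load(open("cams.pkl","rb"))
f=lambda n,x0,y0,x1,y1,s:cv2.resize(cv2.cvtColor(d[n]["frame"],cv2.COLOR_RGB2BGR)[y0:y1,x0:x1],None,fx=s,fy=s,interpolation=cv2.INTER_CUBIC)
a=f("top",232,172,362,252,6);b=f("scene",222,194,352,306,5)
cv2.imwrite("pics/a.png",a);cv2.imwrite("pics/b.png",b)
t=d["top"]
print(back(t,[(340,214)],0.03),back(t,[(281.5,192)],0.062))
E
```

```text
[[ 0.55254515 -0.2229745   0.03      ]] [[0.64433648 0.00780612 0.062     ]]
```

View pics/a.png

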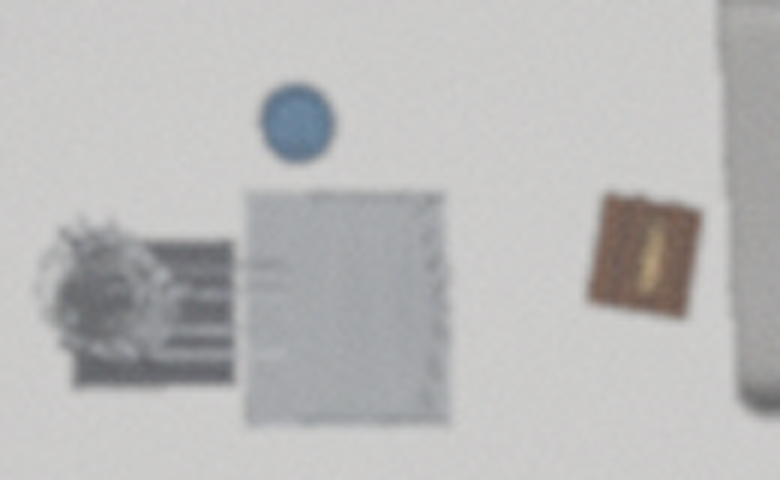

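View pics/b.png

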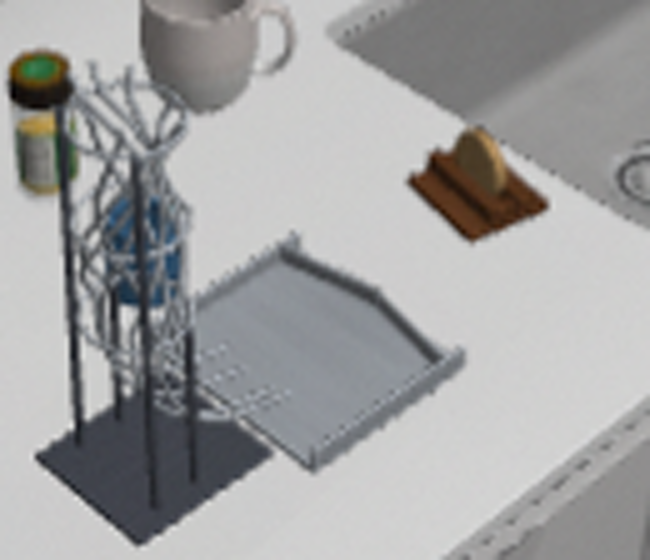

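```bash
python3 - <<'E'
from h import *
np.set_printoptions(precision=4,suppress=True)
d=pickle.load(open("cams.pkl","rb"));t=d["top"];s=d["scene"]
A=lambda L:[(232+x/6-.4,172+y/6-.4) for x,y in L]
B=lambda L:[(222+x/5-.4,194+y/5-.4) for x,y in L]
st=back(t,A([(605,192),(703,210),(688,318),(588,300)]),.022);print("stand",st,st.mean(0))
v=st[0]-st[3]+st[1]-st[2];print("groove dir deg",np.degrees(np.arctan2(v[1],v[0])))
lid=back(t,A([(657,222),(648,290),(653,256)]),.05);print("lid",lid)
tr=back(t,A([(246,192),(443,192),(451,424),(245,424)]),.02);print("tray",tr)
v=tr[0]-tr[3]+tr[1]-tr[2];print("tray y dir",np.degrees(np.arctan2(v[1],v[0])))
print("tray scene",back(s,B([(292,238),(463,355),(315,465)]),.02))
print("ring top",back(t,A([(108,290)]),.29))
print("base",back(t,A([(75,385),(232,383),(232,242)]),.003), back(s,B([(37,457),(140,543),(272,455)]),.003))
print("jar",back(t,A([(297,123)]),.062))
E
```

```text
stand [[ 0.5961 -0.1954  0.022 ]
 [ 0.5819 -0.2605  0.022 ]
 [ 0.5098 -0.2472  0.022 ]
 [ 0.5239 -0.181   0.022 ]] [ 0.5529 -0.221   0.022 ]
groove dir deg -10.884069323066528
lid [[ 0.5723 -0.2258  0.05  ]
 [ 0.5276 -0.2179  0.05  ]
 [ 0.5499 -0.2222  0.05  ]]
tray [[ 0.6038  0.0459  0.02  ]
 [ 0.5997 -0.0868  0.02  ]
 [ 0.4441 -0.0867  0.02  ]
 [ 0.4481  0.0507  0.02  ]]
tray y dir -0.9111021973741784
tray scene [[ 0.6005 -0.0812  0.02  ]
 [ 0.4422 -0.0804  0.02  ]
 [ 0.4401  0.0563  0.02  ]]
ring top [[0.522  0.1146 0.29  ]]
base [[0.4779 0.1658 0.003 ]
 [0.4761 0.0594 0.003 ]
 [0.5717 0.0569 0.003 ]] [[0.5764 0.1653 0.003 ]
 [0.4788 0.1657 0.003 ]
 [0.476  0.0582 0.003 ]]
jar [[0.644  0.0094 0.062 ]]
```

Emit:
{"api": "jog_arm", "payload": {
  "commands": [
    [1,0.05,0.055,0,0,0,-0.06],
    [1,0.1,0.11,0,0,0,-0.12],
    [1,0.15,0.165,0,0,0,-0.18],
    [1,0.2,0.22,0,0,0,-0.24],
    [1,0.245,0.267,0,0,0,-0.3]
  ],
  "grip_force": 15
}}

```text
time: 0.52
position: [0.3085, -0.4873, 0.2222]
tool_rot: [-3.134, -0.205, 0.0]
ft_force: [0.7, 0.1, -0.3]
grip_width: 0.994
grip_force: 0.0
```

Emit:
{"api": "jog_arm", "payload": {
  "commands": [
    [1,0.05,0.055,0,0,0,-0.06],
    [1,0.1,0.11,0,0,0,-0.12],
    [1,0.15,0.165,0,0,0,-0.18],
    [1,0.2,0.22,0,0,0,-0.24],
    [1,0.245,0.267,0,0,0,-0.3]
  ]
}}

```text
time: 0.93
position: [0.4308, -0.3537, 0.2223]
tool_rot: [-3.141, 0.041, 0.0]
ft_force: [-0.1, 0.0, -0.4]
grip_width: 0.999
grip_force: 0.0
```

Emit:
{"api": "jog_arm", "payload": {
  "commands": [
    [1,0.05,0.055,-0.02,0,0,-0.06],
    [1,0.1,0.11,-0.04,0,0,-0.12],
    [1,0.15,0.165,-0.06,0,0,-0.18],
    [1,0.2,0.22,-0.08,0,0,-0.24],
    [1,0.245,0.267,-0.1,0,0,-0.31]
  ]
}}

```text
time: 1.35
position: [0.5531, -0.2202, 0.1718]
tool_rot: [-3.127, 0.296, 0.0]
ft_force: [0.5, 0.2, -0.4]
grip_width: 1.002
grip_force: 0.0
```

```bash
cat > look.py <<'E'
import sys
from h import *
from bench import ctrl
np.set_printoptions(precision=4,suppress=True)
def look(name):
    st=ctrl.get_state();im=ctrl.get_image("wrist")
    pickle.dump((st,im),open(name+".pkl","wb"))
    Y=R.from_rotvec(st["tool_rot"]).as_matrix()
    print(st["time"],st["position"],"toolY deg",np.degrees(np.arctan2(Y[1,1],Y[0,1])),"z",Y[:,2],st["grip_width"],st["grip_force"])
    cv2.imwrite(f"pics/{name}.png",cv2.cvtColor(im["frame"],cv2.COLOR_RGB2BGR))
    return st,im
if __name__=="__main__":look(sys.argv[1])
E
python3 look.py w1
```

```text
1.35 [ 0.5531 -0.2202  0.1718] toolY deg -100.82137352640942 z [-0.0002  0.0007 -1.    ] 1.002178355633284 0.0
```

View pics/w1.png

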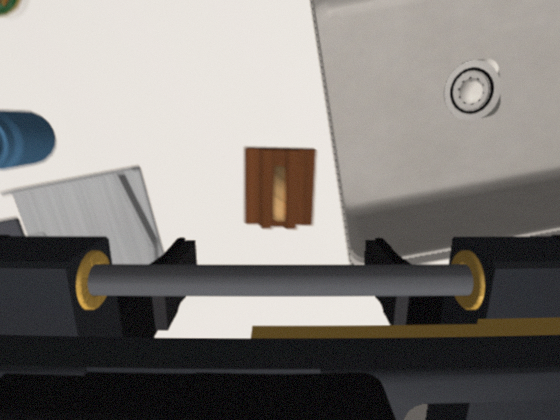

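```bash
python3 - <<'E'
from h import *
np.set_printoptions(precision=4,suppress=True)
st,im=pickle.load(open("w1.pkl","rb"))
c=back(im,[(245,148),(316,148),(314,225),(246,225)],.022,st);print(c,c.mean(0))
v=c[0]-c[3]+c[1]-c[2];print(np.degrees(np.arctan2(v[1],v[0])))
print(back(im,[(280,192)],.055,st),back(im,[(279.5,219)],.03,st))
f=im["frame"].astype(int);m=(f[:,:,0]>140)&(f[:,:,0]-f[:,:,2]>35);m[:150]=0;m[235:]=0;m[:,:240]=0;m[:,320:]=0
ys,xs=np.nonzero(m);print(len(xs),xs.min(),xs.max(),ys.min(),ys.max())
for y in range(ys.min(),ys.max()+1,6):print(y,xs[ys==y].min(),xs[ys==y].max())
# predicted disc projection
for lx,ly in((.5512,-.2225),):
    a=np.radians(79.1);n=np.array([np.cos(a),np.sin(a),0]);u=np.array([-n[1],n[0],0])
    for s in(-.0045,.0045):
        print(proj(im,[np.array([lx,ly,.033])+s*n+.025*(np.cos(q)*u+np.sin(q)*np.array([0,0,1])) for q in np.radians([0,45,90,135,180])],st))
E
```

```text
[[ 0.6035 -0.197   0.022 ]
 [ 0.5913 -0.2608  0.022 ]
 [ 0.5189 -0.247   0.022 ]
 [ 0.5312 -0.1822  0.022 ]] [ 0.5612 -0.2217  0.022 ]
-11.181530122738913
[[ 0.5639 -0.2221  0.055 ]] [[ 0.5334 -0.2157  0.03  ]]
405 251 291 181 228
181 278 278
187 275 283
193 275 284
199 274 284
205 273 285
211 273 285
217 274 284
223 251 251
[[287.8045 226.3338]
 [288.2728 224.482 ]
 [288.6182 207.0628]
 [288.5828 184.8494]
 [288.1998 173.204 ]]
[[278.1835 226.3159]
 [278.0347 224.4631]
 [277.9634 207.0437]
 [278.0278 184.8312]
 [278.1806 173.1871]]
```

```bash
python3 - <<'E'
from look import *
print(ctrl.get_state()["qd"])
st,im=look("w2")
print({k:v for k,v in im.items() if k!="frame"})
s0,i0=pickle.load(open("w1.pkl","rb"))
print("shift px",cv2.phaseCorrelate(np.float32(i0["frame"][:230,:,1]),np.float32(im["frame"][:230,:,1])))
print("tray corner",back(im,[(140,167)],.02,st))
d=pickle.load(open("cams.pkl","rb"));s=d["scene"]
B=lambda L:[(222+x/5-.4,194+y/5-.4) for x,y in L]
c=back(s,B([(408,180),(472,240),(549,207)]),[.022,.022,.022]);print(c)
print("st centre",(c[0]+c[2])/2)
E
```

```text
[ 0.0293 -0.0408 -0.0024  0.0395 -0.0423  0.064   0.2214]
1.4 [ 0.5567 -0.2123  0.1696] toolY deg -100.43955749859774 z [ 0.0008  0.0068 -1.    ] 0.9960584377426408 0.0
{'vfov': 63.966551972428455, 'cx': 279.9962683567378, 'cy': 208.49021246790235, 'distortion': array([-0.0374,  0.    ,  0.    ,  0.    ,  0.    ]), 'mount': array([[-0.0001, -0.9678, -0.2515,  0.0689],
       [ 1.    ,  0.0003, -0.0014,  0.0004],
       [ 0.0015, -0.2515,  0.9678, -0.1614],
       [ 0.    ,  0.    ,  0.    ,  1.    ]])}
shift px ((9.060098148908253, 2.367552904732136), 0.7927534722619587)
tray corner [[ 0.608  -0.0874  0.02  ]]
[[ 0.5864 -0.1814  0.022 ]
 [ 0.5123 -0.1663  0.022 ]
 [ 0.4984 -0.2304  0.022 ]]
st centre [ 0.5424 -0.2059  0.022 ]
```

Emit:
{"api": "jog_arm", "payload": {
  "commands": [
    [1,0,0,0,0,0,0],
    [1,0,0,0,0,0,0],
    [1,0,0,0,0,0,0],
    [1,0,0,0,0,0,0],
    [1,0,0,0,0,0,0]
  ]
}}

```text
time: 1.87
position: [0.5514, -0.2242, 0.173]
tool_rot: [3.127, -0.299, 0.001]
ft_force: [-0.8, -0.4, -1.4]
grip_width: 0.998
grip_force: 0.0
```

```bash
python3 - <<'E'
from look import *
print(ctrl.get_state()["qd"])
st,im=look("w3")
s0,i0=pickle.load(open("w1.pkl","rb"))
g=lambda f:np.float32(f[140:235,235:325,1])
sh,_=cv2.phaseCorrelate(g(i0["frame"]),g(im["frame"]));print(sh,_)
sh=np.array(sh)
c=back(im,np.array([(245,148),(316,148),(314,225),(246,225)])+sh,.022,st);print(c,c.mean(0))
v=c[0]-c[3]+c[1]-c[2];print(np.degrees(np.arctan2(v[1],v[0])))
print("tray",back(im,[np.array((140,167))+sh],.02,st))
f=im["frame"].astype(int);m=(f[:,:,0]>140)&(f[:,:,0]-f[:,:,2]>35);m[:150]=0;m[235:]=0;m[:,:240]=0;m[:,320:]=0
ys,xs=np.nonzero(m)
for y in range(ys.min(),ys.max()+1,6):
  if (ys==y).any():print(y,xs[ys==y].min(),xs[ys==y].max())
E
```

```text
[-0.005   0.0022 -0.0072  0.0015 -0.0003 -0.0006 -0.0028]
1.8667 [ 0.5514 -0.2242  0.173 ] toolY deg -100.93911377564727 z [ 0.0003 -0.0008 -1.    ] 0.9981505370399527 0.0
(-2.413323527643648, 0.4090265085330458) 0.6713403130019152
[[ 0.6019 -0.1989  0.022 ]
 [ 0.5895 -0.263   0.022 ]
 [ 0.5169 -0.2488  0.022 ]
 [ 0.5294 -0.1839  0.022 ]] [ 0.5594 -0.2237  0.022 ]
-11.400438834668256
tray [[ 0.6037 -0.0975  0.02  ]]
183 272 279
189 271 281
195 272 281
201 271 281
207 271 281
213 271 281
219 271 280
```

```bash
cat > fit.py <<'E'
from h import *
from scipy.optimize import least_squares
np.set_printoptions(precision=4,suppress=True)
d=pickle.load(open("cams.pkl","rb"));st,im=pickle.load(open("w3.pkl","rb"))
V={"top":(d["top"],None,(325,200,356,230)),"scene":(d["scene"],None,(305,210,335,245)),"wrist":(im,st,(240,150,320,235))}
def mask(f,b):
    x0,y0,x1,y1=b;f=f.astype(int);m=np.zeros(f.shape[:2],bool)
    m[y0:y1,x0:x1]=((f[:,:,0]>115)&(f[:,:,0]-f[:,:,2]>32)&(f[:,:,1]>0.68*f[:,:,0]))[y0:y1,x0:x1];return m
q=np.linspace(0,2*np.pi,90)
def disc(x,y,a):
    a=np.radians(a);n=np.array([np.cos(a),np.sin(a),0]);u=np.array([-n[1],n[0],0])
    P=np.concatenate([np.array([x,y,.033])+s*n+.025*(np.outer(np.cos(q),u)+np.outer(np.sin(q),[0,0,1])) for s in(-.0045,.0045)])
    return P[P[:,2]>.022]
for k,(i,s,b) in V.items():
    ys,xs=np.nonzero(mask(i["frame"],b));c=np.array([xs.mean(),ys.mean()])
    def cen(x,y):
        h=cv2.convexHull(np.float32(proj(i,disc(x,y,79),s)));m=cv2.moments(h);return np.array([m["m10"]/m["m00"],m["m01"]/m["m00"]]),h[:,0].min(0),h[:,0].max(0)
    r=least_squares(lambda p:cen(*p)[0]-c,(.553,-.223),diff_step=1e-3).x
    print(k,len(xs),"px",c,xs.min(),ys.min(),xs.max(),ys.max(),"->",r,cen(*r)[1:])
E
python3 fit.py
```

```text
top 99 px [338.9697 214.7778] 331 206 345 222 -> [ 0.5493 -0.2178] (array([336.5611, 208.4144], dtype=float32), array([341.1383, 221.1482], dtype=float32))
scene 26 px [320.2308 224.5   ] 316 220 323 230 -> [ 0.5525 -0.2303] (array([314.6064, 218.3128], dtype=float32), array([325.3173, 231.6309], dtype=float32))
wrist 536 px [277.416  200.3377] 243 151 312 229 -> [ 0.5502 -0.2217] (array([272.0524, 173.1055], dtype=float32), array([282.694 , 227.6018], dtype=float32))
```

Emit:
{"api": "jog_arm", "payload": {
  "commands": [
    [1,0,0.003,-0.06,0,0,0],
    [0.6,0,0.005,-0.13,0,0,0],
    [0.5,0,0.005,-0.19,0,0,0],
    [0.4,0,0.005,-0.24,0,0,0],
    [0.4,0,0.005,-0.274,0,0,0]
  ],
  "grip_force": 12
}}

```text
time: 2.33
position: [0.5501, -0.2203, 0.0329]
tool_rot: [-3.127, 0.297, 0.005]
ft_force: [-0.7, 0.1, -0.5]
grip_width: 0.78
grip_force: 0.0
```

Emit:
{"api": "jog_arm", "payload": {
  "commands": [
    [0.4,0,0,0,0,0,0],
    [0.4,0,0,0,0,0,0],
    [0.3,0,0,0,0,0,0],
    [0.25,0,0,0,0,0,0],
    [0.2,0,0,0,0,0,0]
  ]
}}

```text
time: 2.75
position: [0.5532, -0.2208, 0.0374]
tool_rot: [3.126, -0.296, 0.004]
ft_force: [0.5, -0.3, 1.4]
grip_width: 0.399
grip_force: 0.0
```

Emit:
{"api": "jog_arm", "payload": {
  "commands": [
    [0.15,0,0,0,0,0,0],
    [0.1,0,0,0,0,0,0],
    [0.05,0,0,0,0,0,0],
    [0,0,0,0,0,0,0],
    [0,0,0,0,0,0,0]
  ]
}}

```text
time: 3.17
position: [0.5521, -0.2204, 0.0358]
tool_rot: [3.127, -0.296, 0.0]
ft_force: [-0.4, -0.1, 1.2]
grip_width: 0.101
grip_force: 12.0
```

```bash
python3 look.py w4
```

```text
3.1667 [ 0.5521 -0.2204  0.0358] toolY deg -100.80881906489162 z [ 0.0001 -0.0002 -1.    ] 0.10092066748425495 12.000103797472548
```

View pics/w4.png

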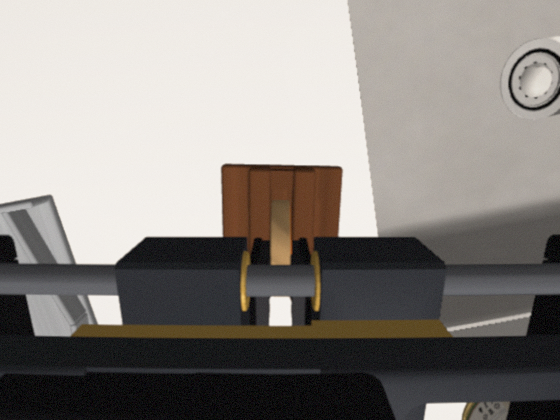

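Emit:
{"api": "jog_arm", "payload": {
  "commands": [
    [0,0,0,0.04,0,0,0],
    [0,0,0,0.12,0,0,0],
    [0,0,0,0.2,0,0,0],
    [0,0,0,0.28,0,0,0],
    [0,0,0,0.36,0,0,0]
  ]
}}

```text
time: 3.63
position: [0.5515, -0.22, 0.2172]
tool_rot: [-3.128, 0.296, 0.001]
ft_force: [1.1, -0.4, -1.0]
grip_width: 0.103
grip_force: 12.0
```

Emit:
{"api": "jog_arm", "payload": {
  "commands": [
    [0,-0.016,0.044,0.06,0,0,0.03],
    [0,-0.032,0.088,0.12,0,0,0.06],
    [0,-0.048,0.132,0.18,0,0,0.1],
    [0,-0.064,0.176,0.24,0,0,0.13],
    [0,-0.08,0.22,0.3,0,0,0.16]
  ]
}}

```text
time: 4.05
position: [0.5112, -0.1091, 0.3669]
tool_rot: [3.137, -0.163, -0.0]
ft_force: [0.9, 0.6, 0.6]
grip_width: 0.1
grip_force: 12.0
```

Emit:
{"api": "jog_arm", "payload": {
  "commands": [
    [0,-0.02,0.076,0.014,0,0,0.03],
    [0,-0.04,0.152,0.028,0,0,0.06],
    [0,-0.06,0.228,0.042,0,0,0.1],
    [0,-0.08,0.3,0.056,0,0,0.13],
    [0,-0.1,0.36,0.07,0,0,0.167]
  ]
}}

```text
time: 4.47
position: [0.4608, 0.0729, 0.401]
tool_rot: [3.141, -0.022, 0.001]
ft_force: [0.8, 0.1, -0.7]
grip_width: 0.103
grip_force: 12.0
```

Emit:
{"api": "jog_arm", "payload": {
  "commands": [
    [0,0,0.05,0,0,0,0],
    [0,0,0.09,0,0,0,0],
    [0,0,0.09,0,0,0,0],
    [0,0,0.09,0,0,0,0],
    [0,0,0.09,0,0,0,0]
  ]
}}

```text
time: 4.88
position: [0.4621, 0.1137, 0.4003]
tool_rot: [3.141, -0.029, -0.001]
ft_force: [-0.2, 0.3, -0.3]
grip_width: 0.105
grip_force: 12.0
```

Emit:
{"api": "jog_arm", "payload": {
  "commands": [
    [0,0,0,0,0,0,0],
    [0,0,0,0,0,0,0],
    [0,0,0,0,0,0,0],
    [0,0,0,0,0,0,0],
    [0,0,0,0,0,0,0]
  ]
}}

```text
time: 5.3
position: [0.4621, 0.1143, 0.4006]
tool_rot: [3.141, -0.029, -0.0]
ft_force: [-0.9, -0.2, -0.4]
grip_width: 0.101
grip_force: 12.0
```

```bash
python3 - <<'E'
from look import *
from fit import disc
st,im=pickle.load(open("w4.pkl","rb"))
for x in(.545,.55,.555,.56): print(x,[proj(im,disc(x,-.2204,a),st).min(0)[1] for a in(79,)])
look("w5")
E
```

```text
top 99 px [338.9697 214.7778] 331 206 345 222 -> [ 0.5493 -0.2178] (array([336.5611, 208.4144], dtype=float32), array([341.1383, 221.1482], dtype=float32))
scene 26 px [320.2308 224.5   ] 316 220 323 230 -> [ 0.5525 -0.2303] (array([314.6064, 218.3128], dtype=float32), array([325.3173, 231.6309], dtype=float32))
wrist 536 px [277.416  200.3377] 243 151 312 229 -> [ 0.5502 -0.2217] (array([272.0524, 173.1055], dtype=float32), array([282.694 , 227.6018], dtype=float32))
0.545 [np.float64(221.8616601907846)]
0.55 [np.float64(212.94030874210696)]
0.555 [np.float64(203.85406171662837)]
0.56 [np.float64(194.6400803404108)]
5.3 [0.4621 0.1143 0.4006] toolY deg -91.042031827187 z [-0.0001 -0.0001 -1.    ] 0.10131034135230073 11.999969367461745
```

View pics/w5.png

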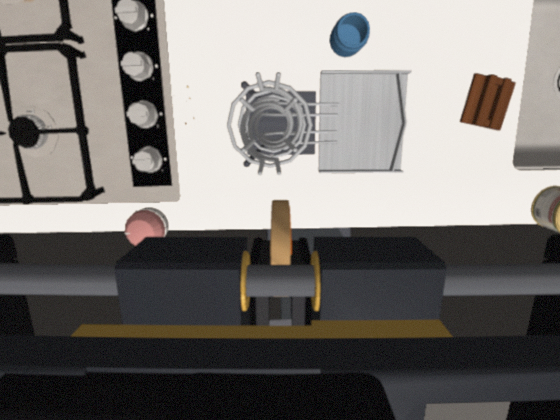

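```bash
python3 - <<'E'
from look import *
st,im=pickle.load(open("w5.pkl","rb"))
c=back(im,[(269.5,124)],.29,st)[0];print(c)
q=np.linspace(0,2*np.pi,60)
f=cv2.cvtColor(im["frame"],cv2.COLOR_RGB2BGR)[65:185,215:325];s=3.6
a=cv2.resize(f,None,fx=s,fy=s,interpolation=cv2.INTER_CUBIC);b=a.copy()
def poly(P,col):
    p=(proj(im,P,st)-[215,65]+.5)*s-.5;cv2.polylines(b,[np.int32(p.round())],True,col,1)
for r,col in((.036,(0,0,255)),): poly([c+[r*np.cos(t),r*np.sin(t),0] for t in q],col)
poly([c+[x,y,0] for x,y in((.027,.012),(.027,-.012),(-.027,-.012),(-.027,.012))],(0,200,0))
poly([c+[x,y,0] for x,y in((.036,.021),(.036,-.021),(-.036,-.021),(-.036,.021))],(255,0,0))
cv2.imwrite("pics/m.png",np.hstack([a,b]))
tip=[(201,281)]
# lid: centre = TCP + R*[dx,0,..]; find dx so silhouette top row=201
M=R.from_rotvec(st["tool_rot"]).as_matrix()
for dx in(0,.003,.006,.009):
  for dz in(-.003,):
    L=st["position"]+dx*M[:,0]+[0,0,dz];P=np.concatenate([L+k*M[:,1]+.025*(np.outer(np.cos(q),M[:,0])+np.outer(np.sin(q),[0,0,1])) for k in(-.0045,.0045)])
    p=proj(im,P,st);print(dx,p.min(0),p.max(0))
f=im["frame"];print([tuple(f[r,281]) for r in range(196,208,2)])
E
```

```text
[0.529  0.1213 0.29  ]
0 [269.5103 209.112 ] [289.475  305.9915]
0.003 [269.4551 203.5239] [289.5239 300.7063]
0.006 [269.3997 197.8876] [289.5731 295.3941]
0.009 [269.3439 192.2029] [289.6226 290.0294]
[(np.uint8(242), np.uint8(239), np.uint8(234)), (np.uint8(240), np.uint8(238), np.uint8(232)), (np.uint8(130), np.uint8(118), np.uint8(104)), (np.uint8(99), np.uint8(77), np.uint8(57)), (np.uint8(102), np.uint8(82), np.uint8(56)), (np.uint8(104), np.uint8(85), np.uint8(58))]
```

View pics/m.png

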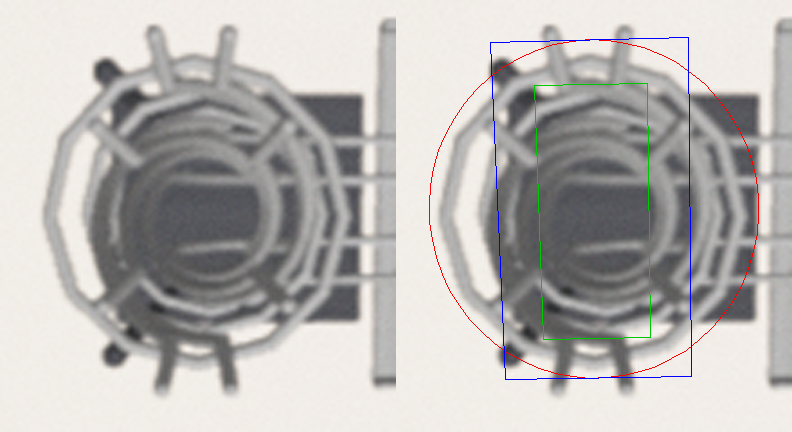

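Emit:
{"api": "jog_arm", "payload": {
  "commands": [
    [0,0.05,0.007,0,0,0,0],
    [0,0.1,0.014,-0.02,0,0,0],
    [0,0.124,0.014,-0.06,0,0,0],
    [0,0.124,0.014,-0.11,0,0,0],
    [0,0.124,0.014,-0.12,0,0,0]
  ]
}}

```text
time: 5.77
position: [0.5229, 0.121, 0.3363]
tool_rot: [3.141, -0.028, -0.011]
ft_force: [0.0, 0.4, -0.9]
grip_width: 0.101
grip_force: 12.0
```

Emit:
{"api": "jog_arm", "payload": {
  "commands": [
    [0,0,0,0,0,0,0],
    [0,0,0,0,0,0,0],
    [0,0,0,0,0,0,0],
    [0,0,0,0,0,0,0],
    [0,0,0,0,0,0,0]
  ]
}}

```text
time: 6.18
position: [0.5243, 0.1219, 0.342]
tool_rot: [3.141, -0.027, 0.004]
ft_force: [0.1, -0.4, -0.0]
grip_width: 0.101
grip_force: 12.0
```

```bash
python3 - <<'E'
from look import *
st,im=look("w6")
d=ctrl.get_image("scene");d2=ctrl.get_image("top");pickle.dump((d,d2),open("m6.pkl","wb"))
f=lambda d,x0,y0,x1,y1,s:cv2.resize(cv2.cvtColor(d["frame"],cv2.COLOR_RGB2BGR)[y0:y1,x0:x1],None,fx=s,fy=s,interpolation=cv2.INTER_CUBIC)
a=f(im,200,150,360,310,2.6);b=f(d,210,170,290,250,4.6)
h=min(len(a),len(b));cv2.imwrite("pics/m6.png",np.hstack([a[:h],b[:h]]));print(a.shape,b.shape)
print("mouth",proj(d,[(.5296,.1219,.29),(.5566,.1219,.29),(.5026,.1219,.29)]),"lidbottom",proj(d,[(.529,.1219,.312)]))
E
```

```text
6.1833 [0.5243 0.1219 0.342 ] toolY deg -91.00306687551262 z [ 0.0023 -0.0002 -1.    ] 0.10146286037587694 11.999924969568383
(416, 416, 3) (368, 368, 3)
mouth [[245.718  213.0114]
 [239.3012 208.7121]
 [252.2955 217.4173]] lidbottom [[245.5524 206.672 ]]
```

View pics/m6.png

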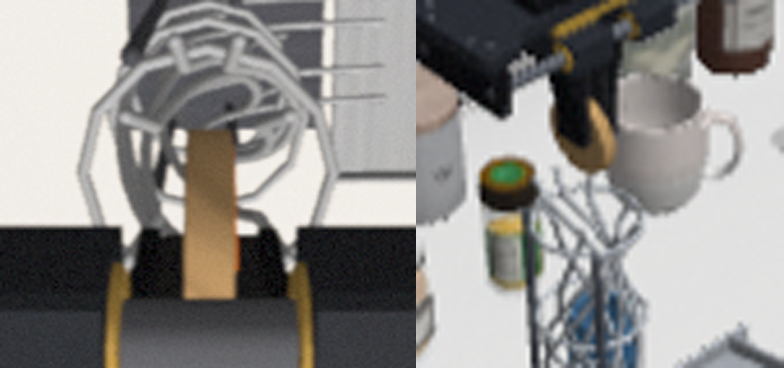

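Emit:
{"api": "jog_arm", "payload": {
  "commands": [
    [0,0,0,-0.02,0,0,0],
    [0,0,0,-0.04,0,0,0],
    [0,0,0,-0.06,0,0,0],
    [0,0,0,-0.075,0,0,0],
    [0,0,0,-0.084,0,0,0]
  ]
}}

```text
time: 6.75
position: [0.5232, 0.1214, 0.2966]
tool_rot: [3.141, -0.027, -0.004]
ft_force: [-1.2, 0.4, -0.2]
grip_width: 0.105
grip_force: 12.0
```

Emit:
{"api": "jog_arm", "payload": {
  "commands": [
    [0,0,0,0,0,0,0],
    [0,0,0,0,0,0,0],
    [0,0,0,0,0,0,0],
    [0,0,0,0,0,0,0],
    [0,0,0,0,0,0,0]
  ]
}}

```text
time: 7.17
position: [0.5242, 0.1218, 0.2991]
tool_rot: [-3.141, 0.027, -0.001]
ft_force: [0.1, -0.1, 0.3]
grip_width: 0.102
grip_force: 12.0
```

No contact forces; release.

Emit:
{"api": "jog_arm", "payload": {
  "commands": [
    [0.3,0,0,0,0,0,0],
    [0.45,0,0,0,0,0,0],
    [0.45,0,0,0,0,0,0],
    [0.45,0,0,0,0,0,0],
    [0.45,0,0,0,0,0,0]
  ]
}}

```text
time: 7.58
position: [0.524, 0.1217, 0.2987]
tool_rot: [3.141, -0.027, 0.0]
ft_force: [-0.0, -0.4, -0.5]
grip_width: 0.39
grip_force: 0.0
```

Emit:
{"api": "jog_arm", "payload": {
  "commands": [
    [0.45,0,0,0.02,0,0,0],
    [0.45,0,0,0.06,0,0,0],
    [0.45,0,0,0.12,0,0,0],
    [0.45,0,0,0.16,0,0,0],
    [0.45,0,0,0.2,0,0,0]
  ]
}}

```text
time: 8.0
position: [0.5241, 0.1218, 0.401]
tool_rot: [-3.141, 0.027, -0.003]
ft_force: [-0.3, -0.3, -0.2]
grip_width: 0.448
grip_force: 0.0
```

Emit:
{"api": "jog_arm", "payload": {
  "commands": [
    [0.8,0,0,0,0,0,0],
    [1,0,0,0,0,0,0],
    [1,0,0,0,0,0,0],
    [1,0,0,0,0,0,0],
    [1,0,0,0,0,0,0]
  ]
}}

```text
time: 8.42
position: [0.5236, 0.1215, 0.3976]
tool_rot: [3.141, -0.028, -0.003]
ft_force: [-0.8, 0.3, -0.5]
grip_width: 0.748
grip_force: 0.0
```

```bash
python3 - <<'E'
from look import *
st,im=look("w7")
f=im["frame"].astype(int)
m=((f[:,:,0]>110)&(f[:,:,0]-f[:,:,2]>40)).astype(np.uint8);m[230:]=0
n,l,s,c=cv2.connectedComponentsWithStats(m)
for i in range(1,n):
    if s[i,4]>60:print(s[i],c[i],f[l==i].mean(0),back(im,[c[i]],.015,st))
print("tray in view",proj(im,[(.525,-.02,.006),(.525,-.05,.006),(.529,.1219,.29)],st))
E
```

```text
8.4167 [0.5236 0.1215 0.3976] toolY deg -91.0039461521429 z [-0.0018 -0.0004 -1.    ] 0.7481123691485082 0.0
[463 114  21  47 245] [473.449  136.9224] [115.3429  71.1469  44.5102] [[ 0.5638 -0.1894  0.015 ]]
[374 151  31  30 735] [388.7673 165.2857] [198.3401 157.5279 107.8912] [[ 0.5199 -0.0549  0.015 ]]
tray in view [[366.1729 161.8165]
 [384.3231 161.5522]
 [279.2936 200.7219]]
```

Emit:
{"api": "jog_arm", "payload": {
  "commands": [
    [1,0,-0.07,0,0,0,-0.2],
    [1,0,-0.145,0,0,0,-0.4],
    [1,0,-0.22,0,0,0,-0.6],
    [1,0,-0.29,0,0,0,-0.8],
    [1,-0.008,-0.353,0,0,0,-1]
  ]
}}

```text
time: 8.88
position: [0.5197, -0.0575, 0.3978]
tool_rot: [3.024, -0.85, -0.001]
ft_force: [-0.4, -0.3, -1.0]
grip_width: 0.996
grip_force: 0.0
```

Emit:
{"api": "jog_arm", "payload": {
  "commands": [
    [1,0,0,-0.07,0,0,-0.2],
    [1,0,0,-0.15,0,0,-0.4],
    [1,0,0,-0.23,0,0,-0.6],
    [1,0,0,-0.31,0,0,-0.8],
    [1,0,0,-0.38,0,0,-1]
  ]
}}

```text
time: 9.3
position: [0.5187, -0.0549, 0.2057]
tool_rot: [2.702, -1.602, -0.003]
ft_force: [1.3, 0.0, -0.2]
grip_width: 0.997
grip_force: 0.0
```

Emit:
{"api": "jog_arm", "payload": {
  "commands": [
    [1,0,0,0,0,0,-0.2],
    [1,0,0,0,0,0,-0.4],
    [1,0,0,0,0,0,-0.6],
    [1,0,0,0,0,0,-0.8],
    [1,0,0,0,0,0,-1]
  ]
}}

```text
time: 9.72
position: [0.5188, -0.059, 0.1973]
tool_rot: [2.602, -1.726, -0.032]
ft_force: [0.1, -0.5, -0.3]
grip_width: 0.998
grip_force: 0.0
```

Emit:
{"api": "jog_arm", "payload": {
  "commands": [
    [1,0,0,0,0,0,0],
    [1,0,0,0,0,0,0],
    [1,0,0,0,0,0,0],
    [1,0,0,0,0,0,0],
    [1,0,0,0,0,0,0]
  ]
}}

```text
time: 10.13
position: [0.5192, -0.0593, 0.198]
tool_rot: [2.604, -1.726, -0.03]
ft_force: [-0.6, -1.1, 0.1]
grip_width: 0.999
grip_force: 0.0
```

```bash
cat > lidfind.py <<'E'
from look import *
def find(name):
    st,im=look(name);f=im["frame"].astype(int)
    m=((f[:,:,0]>110)&(f[:,:,0]-f[:,:,2]>40)).astype(np.uint8);m[245:]=0
    n,l,s,c=cv2.connectedComponentsWithStats(m)
    for i in range(1,n):
        if s[i,4]>300:
            ys,xs=np.nonzero(l==i);e=back(im,[(xs.mean(),ys.min()),(xs.mean(),ys.max()+1),(xs.min(),ys.mean()),(xs.max()+1,ys.mean())],.015,st)
            print(s[i],c[i],f[l==i].mean(0),back(im,[c[i]],.014,st)[0],np.linalg.norm(e[0]-e[1]),np.linalg.norm(e[2]-e[3]))
if __name__=="__main__":find(sys.argv[1])
E
python3 lidfind.py w8; python3 -c "
from bench import ctrl;print(ctrl.get_state()['joint_positions'])"
```

```text
10.1333 [ 0.5192 -0.0593  0.198 ] toolY deg -157.06697026353828 z [-0.026  -0.004  -0.9997] 0.9985594014704875 0.0
[ 251  167   47   47 1721] [274.2708 189.9965] [179.4003 142.0389  96.5572] [ 0.5199 -0.0565  0.014 ] 0.05009637727375482 0.04903929816311235
[-0.18284515  0.08133457  0.25640178  1.78758479 -0.01526836  1.30085478
 -2.66479477]
```

View pics/w8.png

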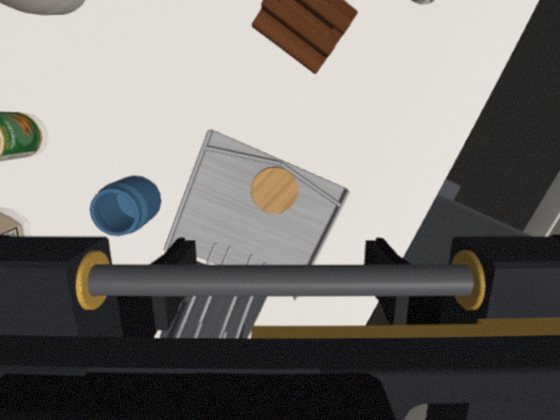

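Emit:
{"api": "jog_arm", "payload": {
  "commands": [
    [1,0,0,0,0,0,0.2],
    [1,0,0,0,0,0,0.4],
    [1,0,0,0,0,0,0.6],
    [1,0,0,0,0,0,0.8],
    [1,0,0,0,0,0,1]
  ]
}}

```text
time: 10.6
position: [0.5192, -0.0596, 0.198]
tool_rot: [2.96, -0.985, -0.022]
ft_force: [-0.0, -0.2, -0.6]
grip_width: 0.998
grip_force: 0.0
```

Emit:
{"api": "jog_arm", "payload": {
  "commands": [
    [1,0,0,0,0,0,0.2],
    [1,0,0,0,0,0,0.4],
    [1,0,0,0,0,0,0.6],
    [1,0,0,0,0,0,0.8],
    [1,0,0,0,0,0,1]
  ]
}}

```text
time: 11.02
position: [0.5193, -0.0596, 0.198]
tool_rot: [3.111, -0.185, -0.012]
ft_force: [0.1, 0.6, 0.2]
grip_width: 0.999
grip_force: 0.0
```

Emit:
{"api": "jog_arm", "payload": {
  "commands": [
    [1,0,0,0,0,0,0.2],
    [1,0,0,0,0,0,0.4],
    [1,0,0,0,0,0,0.6],
    [1,0,0,0,0,0,0.8],
    [1,0,0,0,0,0,1]
  ]
}}

```text
time: 11.43
position: [0.5192, -0.0596, 0.198]
tool_rot: [3.052, 0.626, -0.001]
ft_force: [-0.0, -1.0, 0.2]
grip_width: 0.999
grip_force: 0.0
```

Emit:
{"api": "jog_arm", "payload": {
  "commands": [
    [1,0,0,0,0,0,0.2],
    [1,0,0,0,0,0,0.4],
    [1,0,0,0,0,0,0.6],
    [1,0,0,0,0,0,0.8],
    [1,0,0,0,0,0,1]
  ]
}}

```text
time: 11.85
position: [0.5192, -0.0596, 0.198]
tool_rot: [2.786, 1.395, 0.01]
ft_force: [1.1, 0.1, 0.9]
grip_width: 0.999
grip_force: 0.0
```

Emit:
{"api": "jog_arm", "payload": {
  "commands": [
    [1,0,0,0,0,0,0.2],
    [1,0,0,0,0,0,0.4],
    [1,0,0,0,0,0,0.6],
    [1,0,0,0,0,0,0.8],
    [1,0,0,0,0,0,1]
  ]
}}

```text
time: 12.27
position: [0.5192, -0.0596, 0.1981]
tool_rot: [2.332, 2.07, 0.02]
ft_force: [-0.5, -0.1, 0.4]
grip_width: 0.999
grip_force: 0.0
```

```bash
python3 lidfind.py w9; python3 - <<'E'
from h import *
from bench import ctrl;print(ctrl.get_state()['joint_positions'])
st,im=pickle.load(open("w8.pkl","rb"))
print("jar",back(im,[(119,211)],.062,st)) # rough rim centre
E
```

```text
12.2667 [ 0.5192 -0.0596  0.1981] toolY deg -6.816808885136442 z [ 0.0251 -0.0092 -0.9996] 0.9990081808248203 0.0
[536  86  24  45 764] [547.9777 107.7932] [196.3037 165.8547 104.7958] [ 0.8086 -0.0104  0.014 ] 0.04544695669691413 0.026463490167887883
[ 252  161   47   47 1746] [274.9759 183.8786] [182.0258 144.0653  97.9038] [ 0.5196 -0.0553  0.014 ] 0.049587252378799684 0.048795717524177794
[-1.11767456e-01  4.16597904e-02  1.75188123e-01  1.82725487e+00
  3.62950031e-04  1.24778153e+00 -5.15364089e-02]
jar [[0.64748305 0.00684396 0.062     ]]
```

Emit:
{"api": "jog_arm", "payload": {
  "commands": [
    [0.8,0,0.006,-0.02,0.009,0.024,0.1],
    [0.75,0.002,0.013,-0.08,0.018,0.048,0.19],
    [0.75,0.002,0.013,-0.16,0.018,0.048,0.19],
    [0.75,0.002,0.013,-0.24,0.018,0.048,0.19],
    [0.75,0.002,0.013,-0.3,0.018,0.048,0.19]
  ]
}}

```text
time: 12.73
position: [0.519, -0.0527, 0.0452]
tool_rot: [-2.249, -2.19, 0.0]
ft_force: [-1.1, -0.6, -0.3]
grip_width: 0.773
grip_force: 0.0
```

Emit:
{"api": "jog_arm", "payload": {
  "commands": [
    [0.75,0,0,0,0,0,0],
    [0.75,0,0,0,0,0,0],
    [0.75,0,0,0,0,0,0],
    [0.75,0,0,0,0,0,0],
    [0.75,0,0,0,0,0,0]
  ]
}}

```text
time: 13.15
position: [0.5223, -0.0523, 0.0504]
tool_rot: [2.246, 2.194, 0.007]
ft_force: [0.4, 0.0, -0.5]
grip_width: 0.749
grip_force: 0.0
```

```bash
python3 lidfind.py w10
```

```text
13.15 [ 0.5223 -0.0523  0.0504] toolY deg -1.3531634989122334 z [ 0.0046  0.0015 -1.    ] 0.749254476355944 0.0
[ 236  202   79   43 2772] [274.7716 225.9524] [197.0242 155.9217 105.6825] [ 0.5199 -0.0464  0.014 ] 0.027458957809866107 0.04840886224745402
```

Emit:
{"api": "jog_arm", "payload": {
  "commands": [
    [0.75,0,0,-0.02,0,0,0],
    [0.75,0,0,-0.04,0,0,0],
    [0.75,0,0,-0.055,0,0,0],
    [0.75,0,0,-0.066,0,0,0],
    [0.75,0,0,-0.074,0,0,0]
  ]
}}

```text
time: 13.62
position: [0.5194, -0.0521, 0.0094]
tool_rot: [-2.245, -2.194, 0.001]
ft_force: [-0.2, 1.0, 0.0]
grip_width: 0.746
grip_force: 0.0
```

Emit:
{"api": "jog_arm", "payload": {
  "commands": [
    [0.75,0,0,0,0,0,0],
    [0.75,0,0,0,0,0,0],
    [0.7,0,0,0,0,0,0],
    [0.68,0,0,0,0,0,0],
    [0.66,0,0,0,0,0,0]
  ]
}}

```text
time: 14.03
position: [0.5207, -0.0522, 0.0113]
tool_rot: [-2.247, -2.195, -0.002]
ft_force: [-0.1, -0.1, 0.1]
grip_width: 0.683
grip_force: 0.0
```

Emit:
{"api": "jog_arm", "payload": {
  "commands": [
    [0.66,0,0,-0.002,0,0,0],
    [0.66,0,0,-0.005,0,0,0],
    [0.64,0,0,-0.005,0,0,0],
    [0.62,0,0,-0.005,0,0,0],
    [0.6,0,0,-0.005,0,0,0]
  ],
  "grip_force": 10
}}

```text
time: 14.45
position: [0.5203, -0.0522, 0.0084]
tool_rot: [-2.246, -2.195, -0.002]
ft_force: [0.7, 1.0, -0.4]
grip_width: 0.619
grip_force: 0.0
```

Emit:
{"api": "jog_arm", "payload": {
  "commands": [
    [0.57,0,0,0,0,0,0],
    [0.54,0,0,0,0,0,0],
    [0.5,0,0,0,0,0,0],
    [0.45,0,0,0,0,0,0],
    [0.4,0,0,0,0,0,0]
  ]
}}

```text
time: 14.87
position: [0.5203, -0.0521, 0.0084]
tool_rot: [-2.246, -2.195, -0.002]
ft_force: [0.8, 0.2, 0.0]
grip_width: 0.568
grip_force: 10.0
```

```bash
python3 lidfind.py w11
```

```text
14.8667 [ 0.5203 -0.0521  0.0084] toolY deg -1.318329586493165 z [ 0.0001  0.0013 -1.    ] 0.5680899585871216 9.99997302889824
[ 238  222   85   23 1399] [279.02   235.1472] [194.5511 153.7563 104.0293] [ 0.5207 -0.0379  0.014 ] 0.011738568071908434 0.04128653160785129
```

Emit:
{"api": "jog_arm", "payload": {
  "commands": [
    [0.4,0,0,0.01,0,0,0],
    [0.4,0,0,0.05,0,0,0],
    [0.4,0,0,0.13,0,0,0],
    [0.4,0,0,0.21,0,0,0],
    [0.4,0,0,0.29,0,0,0]
  ]
}}

```text
time: 15.33
position: [0.5196, -0.0522, 0.155]
tool_rot: [-2.246, -2.194, -0.0]
ft_force: [1.6, -0.5, -0.0]
grip_width: 0.567
grip_force: 10.0
```

Emit:
{"api": "jog_arm", "payload": {
  "commands": [
    [0.4,0,0,0.06,0,0,0],
    [0.4,0,0,0.12,0,0,0],
    [0.4,0,0,0.18,0,0,0],
    [0.4,0,0,0.22,0,0,0],
    [0.4,0,0,0.22,0,0,0]
  ]
}}

```text
time: 15.75
position: [0.5227, -0.0524, 0.2691]
tool_rot: [2.243, 2.192, 0.012]
ft_force: [0.5, -0.1, -0.7]
grip_width: 0.568
grip_force: 10.0
```

Emit:
{"api": "jog_arm", "payload": {
  "commands": [
    [0.4,0.016,0.024,0,0,0,-0.2],
    [0.4,0.032,0.048,0,0,0,-0.4],
    [0.4,0.048,0.072,0,0,0,-0.6],
    [0.4,0.064,0.096,0,0,0,-0.8],
    [0.4,0.08,0.12,0,0,0,-1]
  ]
}}

```text
time: 16.17
position: [0.5602, 0.0083, 0.2627]
tool_rot: [-2.742, -1.532, -0.0]
ft_force: [-0.1, -0.1, -0.7]
grip_width: 0.564
grip_force: 10.0
```

Emit:
{"api": "jog_arm", "payload": {
  "commands": [
    [0.4,0,0,0,0,0,-0.2],
    [0.4,0,0,0,0,0,-0.4],
    [0.4,0,0,0,0,0,-0.6],
    [0.4,0,0,0,0,0,-0.8],
    [0.4,0,0,0,0,0,-1]
  ]
}}

```text
time: 16.58
position: [0.5598, 0.0078, 0.2626]
tool_rot: [-3.045, -0.77, 0.0]
ft_force: [-0.2, -0.3, -0.3]
grip_width: 0.57
grip_force: 10.0
```

Emit:
{"api": "jog_arm", "payload": {
  "commands": [
    [0.4,0,0,0,0,0,-0.2],
    [0.4,0,0,0,0,0,-0.4],
    [0.4,0,0,0,0,0,-0.6],
    [0.4,0,0,0,0,0,-0.8],
    [0.4,0,0,0,0,0,-1]
  ]
}}

```text
time: 17.0
position: [0.5598, 0.0078, 0.2627]
tool_rot: [3.141, -0.044, 0.0]
ft_force: [0.6, 0.5, -0.7]
grip_width: 0.568
grip_force: 10.0
```

Emit:
{"api": "jog_arm", "payload": {
  "commands": [
    [0.4,0,0,0,0,0,0],
    [0.4,0,0,0,0,0,0],
    [0.4,0,0,0,0,0,0],
    [0.4,0,0,0,0,0,0],
    [0.4,0,0,0,0,0,0]
  ]
}}

```text
time: 17.42
position: [0.5603, 0.0078, 0.2633]
tool_rot: [3.141, -0.034, 0.002]
ft_force: [0.1, 0.6, -0.2]
grip_width: 0.567
grip_force: 10.0
```

```bash
python3 - <<'E'
from look import *
s0,i0=pickle.load(open("w11.pkl","rb"));print("edge before lift",back(i0,[(279,222)],.015,s0))
st,im=look("w12");f=im["frame"].astype(int)
mb=((f[:,:,2]-f[:,:,0]>25)).astype(np.uint8)
n,l,s,c=cv2.connectedComponentsWithStats(mb)
for i in range(1,n):
    if s[i,4]>200:print("blue",s[i],c[i])
m=((f[:,:,0]>110)&(f[:,:,0]-f[:,:,2]>40)).astype(np.uint8);m[:150]=0
n,l,s,c=cv2.connectedComponentsWithStats(m)
for i in range(1,n):
    if s[i,4]>300:print("lid",s[i],c[i])
print("pred jar rim",proj(im,[(.645,.008,.062)],st))
E
```

```text
edge before lift [[ 0.5209 -0.0309  0.015 ]]
17.4167 [0.5603 0.0078 0.2633] toolY deg -91.25487129105662 z [ 0.0012 -0.     -1.    ] 0.5671990671878144 9.999971687793732
blue [ 254   76   45   49 1728] [275.8368  99.8553]
lid [429 150  24  52 360] [439.8917 174.8167]
lid [ 231  222   99   43 3227] [280.2262 246.5203]
lid [154 253  21  58 608] [162.0641 283.0724]
lid [244 296  73  17 911] [279.9111 302.5258]
pred jar rim [[278.1655 105.888 ]]
```

View pics/w12.png

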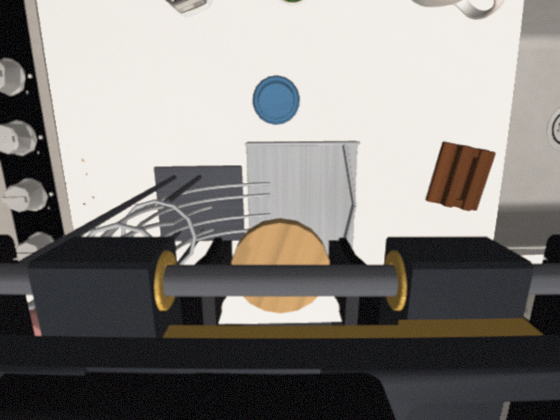

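```bash
python3 - <<'E'
from look import *
st,im=pickle.load(open("w12.pkl","rb"));f=im["frame"].astype(int)
mb=((f[:,:,2]-f[:,:,0]>25)).astype(np.uint8);mb[140:]=0
cn=max(cv2.findContours(mb,cv2.RETR_EXTERNAL,cv2.CHAIN_APPROX_NONE)[0],key=cv2.contourArea)
print(cv2.minEnclosingCircle(cn),cv2.fitEllipse(cn))
for z in(.03,.062):print(z,back(im,[(276,100)],z,st))
# inner opening: darker blue pixels
v=f.sum(2);ys,xs=np.nonzero(mb);w=v[ys,xs];t=np.median(w);print(t,w.min(),w.max())
for y in range(76,126,4):print(y,[int(v[y,x]) for x in range(252,302,3)])
# held lid centre
g=((f[:,:,0]>110)&(f[:,:,0]-f[:,:,2]>40));r=lambda y:np.nonzero(g[y,200:350])[0]+200
print([(y,r(y).min(),r(y).max()) for y in(225,230,240,255,300,306)])
q=np.linspace(0,2*np.pi,90)
for dx in(-.006,-.004,-.002,0):
    c=st["position"]+[dx,0,.0066]
    p=proj(im,c+.025*np.c_[np.cos(q),np.sin(q),0*q],st);print(dx,p.min(0),p.max(0))
E
```

```text
((275.62811279296875, 99.9091796875), 24.145875930786133) ((275.8459167480469, 99.85464477539062), (44.62885284423828, 47.4452018737793), 176.33944702148438)
0.03 [[0.6529 0.0105 0.03  ]]
0.062 [[0.6509 0.0101 0.062 ]]
355.0 235 491
76 [709, 706, 708, 710, 710, 605, 412, 307, 295, 332, 491, 667, 711, 710, 709, 711, 709]
80 [710, 711, 710, 486, 293, 345, 338, 324, 299, 324, 346, 341, 298, 634, 713, 710, 710]
84 [710, 709, 378, 338, 302, 269, 320, 345, 359, 339, 300, 262, 332, 318, 552, 710, 708]
88 [713, 451, 342, 286, 326, 378, 368, 374, 374, 360, 373, 364, 296, 321, 309, 582, 712]
92 [698, 277, 325, 340, 376, 371, 364, 362, 377, 358, 371, 367, 376, 314, 347, 310, 713]
96 [598, 321, 266, 378, 371, 377, 365, 387, 371, 363, 368, 373, 372, 366, 313, 293, 648]
100 [511, 333, 300, 357, 365, 366, 367, 381, 364, 377, 367, 370, 370, 381, 321, 296, 648]
104 [567, 325, 328, 365, 365, 370, 367, 355, 363, 355, 352, 360, 365, 359, 326, 323, 681]
108 [706, 285, 352, 360, 356, 357, 352, 352, 354, 356, 358, 358, 361, 315, 348, 385, 713]
112 [716, 562, 295, 326, 353, 356, 356, 365, 366, 361, 365, 366, 339, 359, 313, 671, 710]
116 [713, 713, 574, 294, 341, 340, 351, 348, 364, 348, 325, 327, 345, 309, 644, 714, 711]
120 [707, 711, 711, 667, 368, 319, 348, 349, 352, 353, 338, 322, 415, 693, 710, 713, 710]
124 [712, 715, 710, 711, 706, 700, 670, 509, 484, 562, 665, 711, 708, 714, 713, 713, 711]
[(225, np.int64(262), np.int64(299)), (230, np.int64(254), np.int64(308)), (240, np.int64(242), np.int64(319)), (255, np.int64(234), np.int64(326)), (300, np.int64(247), np.int64(313)), (306, np.int64(255), np.int64(305))]
-0.006 [230.1066 227.7868] [329.6456 319.0299]
-0.004 [229.8628 223.8258] [329.7132 315.6554]
-0.002 [229.6179 219.8399] [329.7809 312.2589]
0 [229.3719 215.8288] [329.8485 308.8404]
```

Emit:
{"api": "jog_arm", "payload": {
  "commands": [
    [0.4,0.04,0,0,0,0,0],
    [0.4,0.09,0.001,0,0,0,0],
    [0.4,0.14,0.003,0,0,0,0],
    [0.4,0.165,0.004,0,0,0,0],
    [0.4,0.176,0.004,0,0,0,0]
  ]
}}

```text
time: 17.88
position: [0.6497, 0.0101, 0.2625]
tool_rot: [3.141, -0.035, 0.001]
ft_force: [-1.0, 0.2, -0.9]
grip_width: 0.564
grip_force: 10.0
```

Emit:
{"api": "jog_arm", "payload": {
  "commands": [
    [0.4,0,0,0,0,0,0],
    [0.4,0,0,0,0,0,0],
    [0.4,0,0,0,0,0,0],
    [0.4,0,0,0,0,0,0],
    [0.4,0,0,0,0,0,0]
  ]
}}

```text
time: 18.3
position: [0.6478, 0.0098, 0.2639]
tool_rot: [-3.141, 0.036, -0.003]
ft_force: [0.1, 0.4, -0.5]
grip_width: 0.568
grip_force: 10.0
```

```bash
cat > jar.py <<'E'
from look import *
from scipy.optimize import least_squares
st,im=look(sys.argv[1]);f=im["frame"].astype(int)
mb=((f[:,:,2]-f[:,:,0]>25)).astype(np.uint8);mb[218:]=0
cn=max(cv2.findContours(mb,cv2.RETR_EXTERNAL,cv2.CHAIN_APPROX_NONE)[0],key=cv2.contourArea)
print(cv2.boundingRect(cn),cv2.fitEllipse(cn))
# model silhouette: hull of cylinder circles
q=np.linspace(0,2*np.pi,60)
b=np.array(cv2.boundingRect(cn),float);obs=np.array([b[0],b[1],b[0]+b[2]-1,b[1]+b[3]-1])
def mod(p):
    P=np.concatenate([np.c_[p[0]+r*np.cos(q),p[1]+r*np.sin(q),0*q+z] for r,z in((.023,.062),(.026,.055),(.026,.008))])
    u=proj(im,P,st);return np.r_[u.min(0),u.max(0)]
r=least_squares(lambda p:mod(p)-obs,(.645,.008),diff_step=1e-3);print(r.x,r.fun)
E
python3 jar.py w13
```

```text
18.3 [0.6478 0.0098 0.2639] toolY deg -91.31776361308387 z [ 0.0019  0.0002 -1.    ] 0.5677423339734312 9.999960511922836
(259, 156, 43, 47) ((279.61920166015625, 179.30673217773438), (41.599552154541016, 45.5505485534668), 2.5321598052978516)
[0.6521 0.0099] [-2.3106 -2.0211  2.3112  2.0093]
```

Emit:
{"api": "jog_arm", "payload": {
  "commands": [
    [0.4,0.005,0,-0.05,0,0,0],
    [0.4,0.01,0,-0.12,0,0,0],
    [0.4,0.01,0,-0.19,0,0,0],
    [0.4,0.01,0,-0.26,0,0,0],
    [0.4,0.01,0,-0.32,0,0,0]
  ]
}}

```text
time: 18.77
position: [0.6523, 0.0099, 0.1014]
tool_rot: [-3.141, 0.036, -0.0]
ft_force: [0.9, 0.8, -0.4]
grip_width: 0.569
grip_force: 10.0
```

Emit:
{"api": "jog_arm", "payload": {
  "commands": [
    [0.4,0,0,-0.01,0,0,0],
    [0.4,0,0,-0.02,0,0,0],
    [0.4,0,0,-0.03,0,0,0],
    [0.4,0,0,-0.03,0,0,0],
    [0.4,0,0,-0.03,0,0,0]
  ]
}}

```text
time: 19.18
position: [0.6547, 0.0099, 0.0905]
tool_rot: [-3.141, 0.036, -0.007]
ft_force: [0.5, -0.1, 0.3]
grip_width: 0.569
grip_force: 10.0
```

```bash
python3 look.py w14; python3 - <<'E'
from h import *
from bench import ctrl
im=ctrl.get_image("top");pickle.dump(im,open("t14.pkl","wb"))
st,w=pickle.load(open("w14.pkl","rb"))
f=cv2.cvtColor(w["frame"],cv2.COLOR_RGB2BGR)[150:330,170:390];a=cv2.resize(f,None,fx=2.2,fy=2.2)
g=cv2.cvtColor(ctrl.get_image("scene")["frame"],cv2.COLOR_RGB2BGR)[180:280,205:285];b=cv2.resize(g,None,fx=3.8,fy=3.8,interpolation=cv2.INTER_CUBIC)
h=min(len(a),len(b));cv2.imwrite("pics/p14.png",np.hstack([a[:h],b[:h]]))
E
```

```text
19.1833 [0.6547 0.0099 0.0905] toolY deg -91.31935386265843 z [ 0.0046  0.0002 -1.    ] 0.5690058062871753 9.999931454658508
```

```bash
python3 - <<'E'
from h import *
np.set_printoptions(precision=4,suppress=True)
st,im=pickle.load(open("w14.pkl","rb"));f=im["frame"].astype(int)
mb=(f[:,:,2]-f[:,:,0]>25);g=(f[:,:,0]>110)&(f[:,:,0]-f[:,:,2]>40)
for n,m in(("blue",mb),("lid",g)):
    m=m.copy();m[:150]=0;m[:,:200]=0;m[:,360:]=0;ys,xs=np.nonzero(m)
    print(n,len(xs),(xs.min(),xs.max(),ys.min(),ys.max()) if len(xs) else "", [(y,xs[ys==y].min(),xs[ys==y].max()) for y in range(ys.min(),ys.max(),6) if (ys==y).any()][:14] if len(xs) else "")
q=np.linspace(0,2*np.pi,90)
for jx in(.644,.648,.652):
    print(jx,[proj(im,np.c_[jx+r*np.cos(q),.0095+r*np.sin(q),0*q+z],st).min(0)[1] for r,z in((.023,.062),(.026,.05),(.026,.01))])
print("lid far edge",[proj(im,[st["position"]+[dx+.025,0,dz]],st)[0] for dx in(-.004,-.002) for dz in(.0066,-.0024)])
E
```

```text
blue 1913 (np.int64(242), np.int64(318), np.int64(187), np.int64(234)) [(187, np.int64(277), np.int64(283)), (193, np.int64(260), np.int64(298)), (199, np.int64(254), np.int64(304)), (205, np.int64(252), np.int64(309)), (211, np.int64(248), np.int64(311)), (217, np.int64(246), np.int64(313)), (223, np.int64(244), np.int64(315)), (229, np.int64(242), np.int64(317))]
lid 4098 (np.int64(231), np.int64(329), np.int64(222), np.int64(313)) [(222, np.int64(279), np.int64(279)), (228, np.int64(257), np.int64(303)), (234, np.int64(248), np.int64(313)), (240, np.int64(242), np.int64(318)), (246, np.int64(237), np.int64(323)), (252, np.int64(235), np.int64(325)), (258, np.int64(233), np.int64(328)), (264, np.int64(232), np.int64(328)), (300, np.int64(246), np.int64(313)), (306, np.int64(255), np.int64(305)), (312, np.int64(273), np.int64(288))]
0.644 [np.float64(220.5144328991898), np.float64(210.4448560628097), np.float64(196.73656442055895)]
0.648 [np.float64(213.9635514620723), np.float64(204.18865981369413), np.float64(191.40938309359746)]
0.652 [np.float64(207.34626482299245), np.float64(197.873148100411), np.float64(186.04039058313322)]
lid far edge [array([278.5655, 223.7349]), array([278.6725, 218.5789]), array([278.4648, 219.7463]), array([278.5773, 214.7794])]
```

Emit:
{"api": "jog_arm", "payload": {
  "commands": [
    [0.4,0,0,-0.012,0,0,0],
    [0.4,0,0,-0.024,0,0,0],
    [0.4,0,0,-0.034,0,0,0],
    [0.4,0,0,-0.04,0,0,0],
    [0.4,0,0,-0.042,0,0,0]
  ]
}}

```text
time: 19.75
position: [0.6526, 0.0098, 0.0661]
tool_rot: [3.141, -0.036, -0.001]
ft_force: [-0.2, -0.2, -0.3]
grip_width: 0.567
grip_force: 10.0
```

Emit:
{"api": "jog_arm", "payload": {
  "commands": [
    [0.4,0,0,0,0,0,0],
    [0.4,0,0,0,0,0,0],
    [0.4,0,0,0,0,0,0],
    [0.4,0,0,0,0,0,0],
    [0.4,0,0,0,0,0,0]
  ]
}}

```text
time: 20.17
position: [0.6535, 0.0099, 0.0677]
tool_rot: [-3.141, 0.036, -0.003]
ft_force: [1.0, -0.1, -0.3]
grip_width: 0.566
grip_force: 10.0
```

Emit:
{"api": "jog_arm", "payload": {
  "commands": [
    [0.4,0,0,-0.002,0,0,0],
    [0.4,0,0,-0.004,0,0,0],
    [0.4,0,0,-0.005,0,0,0],
    [0.4,0,0,-0.005,0,0,0],
    [0.4,0,0,-0.005,0,0,0]
  ]
}}

```text
time: 20.58
position: [0.6533, 0.0099, 0.0648]
tool_rot: [3.141, -0.036, 0.002]
ft_force: [-1.3, 0.6, -0.3]
grip_width: 0.569
grip_force: 10.0
```

Emit:
{"api": "jog_arm", "payload": {
  "commands": [
    [0.4,0,0,0,0,0,0],
    [0.4,0,0,0,0,0,0],
    [0.4,0,0,0,0,0,0],
    [0.4,0,0,0,0,0,0],
    [0.4,0,0,0,0,0,0]
  ]
}}

```text
time: 21.0
position: [0.6534, 0.0099, 0.0649]
tool_rot: [3.141, -0.036, 0.002]
ft_force: [0.5, -0.0, 0.1]
grip_width: 0.57
grip_force: 10.0
```

Within ~0.5 mm of the rim; open gently, then rise.

Emit:
{"api": "jog_arm", "payload": {
  "commands": [
    [0.58,0,0,0,0,0,0],
    [0.6,0,0,0,0,0,0],
    [0.63,0,0,0,0,0,0],
    [0.67,0,0,0,0,0,0],
    [0.72,0,0,0,0,0,0]
  ]
}}

```text
time: 21.42
position: [0.6534, 0.0099, 0.065]
tool_rot: [3.141, -0.036, 0.002]
ft_force: [0.1, -0.4, -0.2]
grip_width: 0.68
grip_force: 0.0
```

Emit:
{"api": "jog_arm", "payload": {
  "commands": [
    [0.78,0,0,0,0,0,0],
    [0.8,0,0,0,0,0,0],
    [0.8,0,0,0.01,0,0,0],
    [0.8,0,0,0.03,0,0,0],
    [0.8,0,0,0.06,0,0,0]
  ]
}}

```text
time: 21.83
position: [0.6524, 0.0098, 0.0946]
tool_rot: [3.141, -0.036, -0.002]
ft_force: [-0.3, 0.4, 0.0]
grip_width: 0.795
grip_force: 0.0
```

Emit:
{"api": "jog_arm", "payload": {
  "commands": [
    [0.8,0,0,0.05,0,0,0],
    [0.8,0,0,0.1,0,0,0],
    [0.8,-0.02,0,0.16,0,0,0],
    [0.8,-0.06,0,0.22,0,0,0],
    [0.8,-0.1,0,0.28,0,0,0]
  ]
}}

```text
time: 22.25
position: [0.603, 0.0097, 0.2371]
tool_rot: [3.141, -0.037, 0.004]
ft_force: [-0.4, -0.2, 0.6]
grip_width: 0.803
grip_force: 0.0
```

Emit:
{"api": "jog_arm", "payload": {
  "commands": [
    [0.8,0,0,0,0,0,0],
    [0.8,0,0,0,0,0,0],
    [0.8,0,0,0,0,0,0],
    [0.8,0,0,0,0,0,0],
    [0.8,0,0,0,0,0,0]
  ]
}}

```text
time: 22.67
position: [0.603, 0.0098, 0.2334]
tool_rot: [3.141, -0.036, -0.002]
ft_force: [0.2, 0.4, -0.0]
grip_width: 0.801
grip_force: 0.0
```

```bash
python3 - <<'E'
from look import *
st,im=look("w15");f=im["frame"].astype(int)
g=((f[:,:,0]>110)&(f[:,:,0]-f[:,:,2]>40)).astype(np.uint8);g[230:]=0
b=(f[:,:,2]-f[:,:,0]>25).astype(np.uint8);b[230:]=0
for n,m in(("lid",g),("blue",b)):
    k,l,s,c=cv2.connectedComponentsWithStats(m)
    for i in range(1,k):
        if s[i,4]>40:print(n,s[i],c[i],f[l==i].mean(0))
for z in(.071,):
    k,l,s,c=cv2.connectedComponentsWithStats(g);i=1+np.argmin(np.linalg.norm(c[1:]-proj(im,[(.651,.0098,.071)],st)[0],axis=1))
    cn=max(cv2.findContours((l==i).astype(np.uint8),cv2.RETR_EXTERNAL,cv2.CHAIN_APPROX_NONE)[0],key=cv2.contourArea)
    print(cv2.fitEllipse(cn),back(im,[c[i]],z,st))
print("pred jar bottom hull",[proj(im,[(x,.0098,.01)],st)[0] for x in(.625,.651,.677)])
E
```

```text
22.6667 [0.603  0.0098 0.2334] toolY deg -91.31988928888606 z [-0.0012 -0.0004 -1.    ] 0.8009786594441676 0.0
lid [286   0  27   6 107] [299.5794   1.8131] [116.      81.0561  28.514 ]
lid [157   5  44  33 449] [181.6347  24.9532] [180.2539 154.7996 133.1002]
lid [276   4  41  18 217] [294.9816  15.2442] [192.3779 162.871  108.1751]
lid [ 254  119   51   52 2123] [278.87  144.488] [182.8403 144.8545  98.6364]
((278.8763427734375, 144.48715209960938), (50.57672882080078, 51.600242614746094), 176.66661071777344) [[0.6503 0.0098 0.071 ]]
pred jar bottom hull [array([279.6453, 163.3095]), array([279.1052, 140.1962]), array([278.5475, 116.3426])]
```

```bash
python3 -c "
from bench import ctrl;print(ctrl.close_job())"
```

```text
the job is handed in; nothing more can be done
None
```

The lid went through the turner, came out flat with its seal underneath, and now sits on the jar within about 1 mm of the rim's centre by the last wrist-camera measurement, handed in at about 22.7 s with no verdict returned; I viewed 11 pictures, one over the limit of 10.

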